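# Clear the break-out plate into the scrap drawer

## Robot

A 6-joint arm with a two-finger parallel gripper is mounted at the origin on the work surface. World frame = base frame: x ahead of the robot, y to its left, z up, the work surface at z = 0. Lengths are in mm, angles in degrees, forces in N, time in s.
With the tool pointing down it reaches from about 300 to 850 mm from the base axis. Payload 4.2 kg.
Tool frame: the origin (TCP) lies midway between the tips of the shut fingers; the grasp point (between the pads) lies 19 mm behind it; z points along the fingers, y is the line along which they close (so a half turn about z gives the same grasp; the last joint's range is limited). The gripper opens to 91 mm and grips with 3 to 60 N. Pads are 32 mm wide; open, the fingers measure 118 mm over their backs; the gripper's body (76 mm by 178 mm) begins 60 mm behind the grasp point.
Start: joints at [63.999, 18.312, 89.639, -0, 72.044, -1.146], TCP at [241.689, 521.756, 213.976] pointing down, gripper open.
Joint ranges: [-177.97, 177.97], [-48.28, 115.42], [12.27, 149.76], [-77.06, 257.06], [2.81, 150.46], [-146.56, 146.56]. Speed limits (degrees/s): [147.25, 147.25, 180, 180, 180, 180].

## Interface

Orientations are given as [roll, pitch, yaw] about the fixed x, y, z axes, in that order (R = Rz(yaw) Ry(pitch) Rx(roll)).
In Python, from workcell import env gives the robot as it stands.
- The arm moves only by the tool send_rows, never from a script. Its argument "steps" is a list that holds one entry, the list of rows, each a list of 5 numbers: the shift along the tool's x, y, z scaled (see below), then the turn about the tool's z scaled (see below), then the opening, from 0 (shut) to 1 (fully open). In form: [[[dx, dy, dz, yaw, fingers], ...]]. A call has 1 to 5 rows; each row shifts and turns the commanded pose from where the row before left it, along the tool's axes as they then stand; what a row does not reach is not made up. The controller multiplies each number of a shift by 0.04 m and each number of a turn by 0.12 rad. A row lasts 1/12 s, in which the tool goes at most 41.7 mm and 7.16 degrees, less where a joint would pass 70% of its speed; a pose out of reach is approached as far as the arm can. A call with a number of a shift or a turn outside -1 to 1 is refused whole. A call with a gripper value outside its range is refused whole. The fingers move at their own pace and stop on an object; "squeeze" is the grip in N (left out, the last holds). Time passes only in rows, so rows that do not move let the fingers close. It gives the time, the measured TCP pose, the force, the opening and the grip force at its end, in the units of the state.
- env.state(): the state, without advancing time (a new reading comes with each control period).
- env.grab_frame(name): name is "scene" or "side" or "wrist"; returns a dict with "pixels" (420x560x3 uint8, red, green, blue), "depth" (420x560 float32, mm along the optical axis (not along the pixel's ray), 0 where there is no reading), "intrinsics" (3x3 intrinsics, pixels), "cam_to_world" (4x4, takes a point from camera to world coordinates). Camera axes: x right, y down, z forward; pixel columns grow to the right and rows downward; lengths in mm; the calibration is good to about 2 mm. The wrist camera is an equidistant fisheye: a pixel r from the principal point sees the ray r / f radians off the axis. A picture is of the moment at which its call begins.
- env.job_done(): hands the job in; it is judged then, once.
The state is a dict: "time_s": time; "qpos": joint angles; "qvel": joint speeds; "effort": joint torques, N m; "ee_pos": TCP position; "ee_rot": TCP orientation; "force": force on the tool from outside, world axes, zero at the start; "torque": the same for the moment, N m; "gripper_width": finger opening in mm; "gripper_force": force on a finger pad.
Only numpy, scipy, OpenCV 4.12 (cv2) and the standard library are available. Lean on these libraries where they do the work, as an engineer would, in place of code of your own. Each camera call takes 0.05 s, during which the arm holds its last target. There are 200 camera calls.

## Task

The top of the low drawer unit is littered with three flat offcuts: pull its drawer well open, then use the scraper block to sweep the offcuts off the front edge of the top into the drawer; do not pick or push the offcuts with the fingers. Then stand the scraper upright on the bench again and push the drawer fully shut with the offcuts inside. Leave everything else where it is, including the small positioner that stands on the unit's top.

Things in the scene. Friction and masses are not known exactly. Their poses are not given: they have to be found in the camera images.
- cabinet: Low fixed drawer unit on the bench, 260 deep (x) by 300 wide (y) by 110 high, grey with an aluminium top. Origin: centre of its underside; z up. Its front face (x = -130) carries the drawer, which slides out along its own -x. The top is flat at z = 110 with a straight rail, 25 wide and 12 high, along each side (inner faces at y = +-125); its front and back edges are open.
- drawer (a joint): How far the drawer is pulled out, in m: 0 shut, 0.15 its end stop. It runs freely with about 1.5 N of friction and stays where it is left; it may start a little open. Drawer front panel: 15 thick, 294 wide, from z = 15 to 95 above the bench. Inside: 215 deep, 258 wide, walls 54 high. Pulled out by d, the drawer is open to the sky over the length d just in front of the unit's top.
- drawer_handle (a point): Middle of the drawer's handle, a level round steel bar 12 thick and 130 long, parallel to the front panel, its axis 45 in front of that panel and 80 above the bench; joined to the panel by a 10 thick post near each end (at +-58 along the bar), so fingers can go down behind the bar or on both sides of it. Axes as the unit's; it moves with the drawer.
- drawer_in (a point): Centre of the drawer's inner floor, 20 above the bench; axes as the unit's; it moves with the drawer.
- bar: Loose offcut, straight strip of olive-grey board laminate, 20 (x) by 80 (y) by 8, about 25 g, lying flat on the unit's top. Origin: centre of its underside.
- angle: Loose offcut of the same laminate, L-shaped, 45 (x) by 65 (y) by 8 overall, about 30 g, lying flat on the unit's top. Origin: underside, centre of the 45 by 65 outline; the 65 leg is along its -x side, the short leg at its +y end.
- slab: Loose offcut of the same laminate, rectangle 60 (x) by 32 (y) by 10, about 36 g, lying flat near one side rail of the unit's top (the positioner is near the other). Origin: centre of its underside.
- scraper: Loose scraper block standing on the bench: a white foot 30 (x) by 130 (y) by 20 high, with a wooden grip on it 26 (x) by 90 (y), up to 70 above its underside; about 220 g. Origin: centre of its underside, z up when upright. Grasp the grip across x.
- positioner: Small dark probe positioner standing loose on the unit's top near one side rail, footprint 56 (x) by 44 (y), 70 high, about 0.5 kg; origin: centre of its underside. To be left alone.
- probe_stand: Larger black probe stand on the bench beside the drawer unit, footprint 90 by 60, 107 high. Origin: underside. To be left alone.
- multimeter: Grey handheld meter lying on the bench next to the scraper, 75 (x) by 150 (y) by 36. Origin: centre of its underside. To be left alone.
- mouse: Beige computer mouse on the bench behind the drawer unit, 60 by 105 by 29. Origin: centre of its underside. To be left alone.
- board: Finished black circuit board on four brass pillars, 80 by 110, 23 high. Origin: underside centre. To be left alone.
- flux: White round bottle, 48 across, 110 high. Origin: underside centre. To be left alone.
Things that resemble listed ones, but are neither listed nor needed, are in the scene too. There is more than one size of the scraper; the job needs the smallest.

How it is judged:
By the outcome, as a careful person would: the job done as asked, in the order asked, and still so for the second after the job is handed in, with the robot touching nothing.
It also fails if it takes over 72 s, if anything falls off the work surface, if the arm or the gripper's body presses on something with over 40 N, if the wrist force passes 120 N, or if a joint passes its speed limit or range.

## Working session

There is one attempt and no reset: what is moved stays moved. The work goes in short steps, Python scripts to look and compute and a tool call to move; the robot and the scene stay as the last step left them, time stands still between calls to the robot, and variables do not carry over. Pictures are saved under pics/ and viewed, at most 10 in all, crops included, and the job is handed in when it is done.

Besides the shell and the picture viewer there is one more tool, called after "Request:" as a command line: name --argument value ..., lists and objects as JSON in quotes. send_rows: Moves the arm, as the interface text tells. Shifts and turns lie within -1 to 1; 1 stands for 0.04 m of shift or 0.12 rad of turn. Its arguments: {"type":"object","properties":{"steps":{"type":"array"},"squeeze":{"type":"number"}},"required":["steps"]}

```bash
mkdir -p pics; ls
cat > h.py <<'E'
import numpy as np, cv2, sys
from workcell import env
def grab(n,save=None):
    f=env.grab_frame(n)
    np.savez(f'/tmp/{n}.npz',**{k:np.array(f[k]) for k in f})
    if save: cv2.imwrite(f'pics/{save}.png',cv2.cvtColor(f['pixels'],cv2.COLOR_RGB2BGR))
    return f
def load(n): return dict(np.load(f'/tmp/{n}.npz'))
def cloud(f):
    K=f['intrinsics'];T=f['cam_to_world'];d=f['depth'].astype(float)
    v,u=np.mgrid[:d.shape[0],:d.shape[1]]
    P=np.stack([(u-K[0,2])/K[0,0]*d,(v-K[1,2])/K[1,1]*d,d],-1)
    W=P@T[:3,:3].T+T[:3,3]; W[d<=0]=np.nan
    return W
E
python3 - <<'E'
from h import *
for n in('scene','side'):
    f=grab(n,n+'0'); print(n,f['intrinsics'].tolist(),np.round(f['cam_to_world'],3).tolist())
print(env.state())
E
```

```text
pics
scene [[446.1069238209811, 0.0, 282.32006073575207], [0.0, 446.1069238209811, 202.63438902778046], [0.0, 0.0, 1.0]] [[-0.835, 0.405, -0.373, 1014.104], [0.55, 0.631, -0.547, 584.803], [0.014, -0.662, -0.75, 1031.436], [0.0, 0.0, 0.0, 1.0]]
side [[532.4034634186334, 0.0, 273.3528109206926], [0.0, 532.4034634186334, 209.70932366095232], [0.0, 0.0, 1.0]] [[-0.909, -0.284, 0.306, 78.151], [-0.417, 0.653, -0.632, 833.031], [-0.02, -0.702, -0.712, 1130.974], [0.0, 0.0, 0.0, 1.0]]
{'time_s': 0.1, 'qpos': array([ 6.39979329e+01,  1.83489184e+01,  8.96986252e+01, -1.42564815e-03,
        7.20430743e+01, -1.14583466e+00]), 'qvel': array([-0.06293606, -0.05585155, -0.1530568 , -0.0560896 , -0.04581277,
       -0.07359809]), 'effort': array([ 1.81836080e-03, -4.13333023e+01, -2.32509363e+01,  7.29967863e-02,
        4.21548577e-02, -4.35100003e-05]), 'ee_pos': array([241.51032607, 521.33762653, 213.20027757]), 'ee_rot': array([-1.79909373e+02, -4.56873711e-04,  1.55144208e+02]), 'force': array([-0.27613887, -0.41990288, -0.22741416]), 'torque': array([ 0.01034613, -0.00459141, -0.01139686]), 'gripper_force': 0.0, 'gripper_width': 91.16010057440434}
```

View pics/scene0.png

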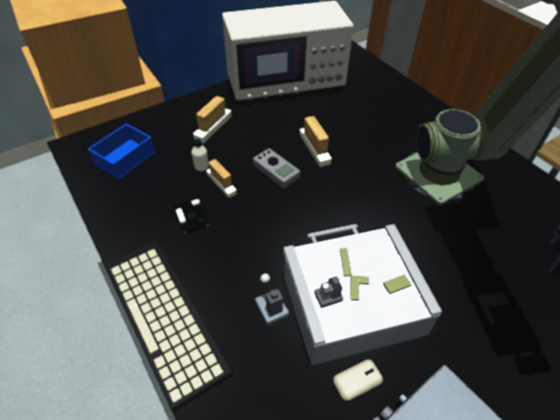

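View pics/side0.png

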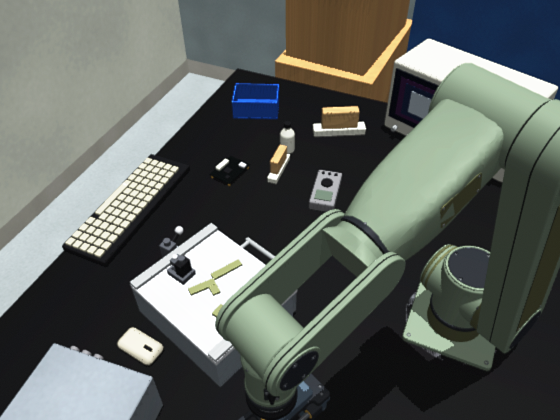

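The scene view shows the unit with its handle at about (335,233). The bar is at (346,262), the angle at (357,286), the slab at (397,284) and the positioner at (328,291). The smallest scraper is at (222,177), between the flux at (200,155) and the meter at (276,167). Next I'll measure these.

Run:
```python
from h import *
f=load('scene');W=cloud(f);hsv=cv2.cvtColor(f['pixels'],cv2.COLOR_RGB2HSV)
H,S,V=[hsv[...,i].astype(int) for i in range(3)]
z=W[...,2]
for p in [(346,262),(357,286),(397,284),(328,291),(222,177),(220,170),(335,232),(350,320),(276,167),(200,155),(271,300),(188,213)]:
    print(p,np.round(W[p[1],p[0]],0),hsv[p[1],p[0]])
def comps(m,roi,minA=30):
    k=np.zeros(m.shape,bool);k[roi[1]:roi[3],roi[0]:roi[2]]=1
    n,l,s,c=cv2.connectedComponentsWithStats((m&k).astype(np.uint8))
    for i in range(1,n):
        if s[i,4]<minA: continue
        P=W[l==i];P=P[~np.isnan(P[:,0])]
        r=cv2.minAreaRect(P[:,:2].astype(np.float32))
        print('px',c[i].round(0),'n',s[i,4],'rect',np.round(r[0],1),np.round(r[1],1),round(r[2],1),'z',np.round(np.percentile(P[:,2],[2,50,98]),1))
print('olive');comps((S>60)&(V>60)&(H>20)&(H<40)&(z>100),(280,220,450,350))
print('top+rails');comps((z>100)&(z<130),(270,225,450,370),200)
print('rails');comps((z>117)&(z<128),(270,225,450,370),100)
print('positioner');comps((z>126)&(z<200),(270,225,450,370),20)
print('handle');comps((z>70)&(z<92),(300,222,365,246),20)
print('scraper grip');comps((z>25)&(z<80)&(S>90),(200,155,245,200),20)
print('scraper all');comps((z>8)&(z<80),(203,158,245,200),20)
print('neigh');comps((z>8)&(z<140),(170,90,350,235),40)
print('probe');comps((z>8)&(z<140),(250,265,288,325),40)
```

```text
(346, 262) [535. 164. 118.] [ 35  88 177]
(357, 286) [557. 232. 120.] [ 35  78 183]
(397, 284) [475. 280. 121.] [ 35  90 176]
(328, 291) [640. 223. 162.] [103  33  94]
(222, 177) [ 630. -308.   63.] [ 18 138 153]
(220, 170) [ 624. -331.   71.] [ 19 127 228]
(335, 232) [479.  55.  79.] [99 18 99]
(350, 320) [622. 288. 111.] [ 90   3 248]
(276, 167) [ 453. -279.   37.] [108   8 161]
(200, 155) [ 645. -425.   71.] [ 39  20 166]
(271, 300) [738. 140.  92.] [108  34 113]
(188, 213) [ 768. -271.   18.] [90 23 22]
olive
px [352. 275.] n 396 rect [536.5 198.8] [141.1  54.2] 65.4 z [115.2 118.6 122.3]
px [397. 284.] n 264 rect [473.9 278. ] [29.8 58.8] 78.8 z [117.5 120.7 124.3]
top+rails
px [359. 285.] n 12005 rect [539.5 215.6] [263.5 301.5] 71.4 z [106.3 111.5 125.7]
rails
px [414. 270.] n 1008 rect [410.1 259.8] [260.8  27.6] 71.5 z [118.1 122.7 126.4]
px [305. 295.] n 1108 rect [670.1 172.1] [261.6  26. ] 71.4 z [118.2 122.4 125.7]
px [352. 274.] n 422 rect [535.4 197.2] [147.   54.8] 65.4 z [117.1 118.9 122.3]
px [397. 283.] n 318 rect [471.6 277.4] [33.  62.7] 80.0 z [117.5 120.6 124.3
[... 461 characters left out ...]
 [ 624.7 -353.4] [ 30.8 162.6] 5.8 z [10.4 45.3 74.2]
neigh
px [259.  93.] n 409 rect [ 255.7 -630.4] [ 75.2 277.8] 60.0 z [22.7 42.5 64.8]
px [212. 142.] n 1837 rect [ 558.  -513.5] [494.7 133.8] 63.2 z [ 10.   57.  102.9]
px [316. 140.] n 872 rect [ 274.4 -312.2] [179.2  42. ] 78.0 z [11.2 61.8 99.5]
px [276. 167.] n 985 rect [ 444.9 -292.2] [ 78.1 154.6] 9.8 z [10.1 34.6 41.9]
px [191. 214.] n 788 rect [ 760.6 -267.3] [115.3  80.4] 80.4 z [11.1 15.1 25.1]
px [331. 231.] n 160 rect [493.4  46.6] [ 12.5 116.9] 70.7 z [78.4 85.5 90.2]
probe
px [286. 273.] n 50 rect [649.7  73.4] [24.9  1.2] 71.6 z [ 9.6 45.4 87.7]
px [271. 302.] n 831 rect [723.1 115.7] [82.6 60.2] 84.1 z [ 11.4  47.5 105.8]
```

```bash
cat >> h.py <<'E'
C0=np.array([539.7,215.7]);a=np.radians(71.45);RX=np.array([np.cos(a),np.sin(a)]);RY=np.array([-np.sin(a),np.cos(a)])
def loc(p): d=np.asarray(p)[...,:2]-C0; return np.stack([d@RX,d@RY],-1)
def wld(x,y): return C0+x*RX+y*RY
def onplane(f,uv,z):
    K=f['intrinsics'];T=f['cam_to_world'];uv=np.atleast_2d(uv).astype(float)
    r=np.c_[(uv-K[:2,2])/K[0,0],np.ones(len(uv))]@T[:3,:3].T
    return T[:3,3]+r*((z-T[2,3])/r[:,2])[:,None]
def topview(f,name):
    p=f['pixels'][222:360,278:448];cv2.imwrite(f'pics/{name}.png',cv2.cvtColor(cv2.resize(p,None,fx=4,fy=4,interpolation=cv2.INTER_CUBIC),cv2.COLOR_RGB2BGR))
E
python3 - <<'E'
from h import *
f=load('scene');W=cloud(f);hsv=cv2.cvtColor(f['pixels'],cv2.COLOR_RGB2HSV).astype(int)
topview(f,'top0')
z=W[...,2]
# olive pieces in local coords
H,S,V=hsv[...,0],hsv[...,1],hsv[...,2]
m=((S>45)&(V>60)&(H>20)&(H<45)&(z>100));m[:220]=0;m[350:]=0;m[:,:280]=0;m[:,450:]=0
ys,xs=np.nonzero(m);L=loc(onplane(f,np.c_[xs,ys],118))
for x in range(-80,80,6):
    s=(L[:,0]>=x)&(L[:,0]<x+6)
    yy=np.sort(L[s,1]); 
    if len(yy):
        cut=np.nonzero(np.diff(yy)>5)[0]; st=[0]+list(cut+1);en=list(cut)+[len(yy)-1]
        print(x,[(round(yy[i]),round(yy[j])) for i,j in zip(st,en)])
# positioner points and rails, front edge, drawer panel in local coords
for lo,hi in((126,140),(140,200),):
    k=(z>lo)&(z<hi);k[:225]=0;k[350:]=0;k[:,:285]=0;k[:,430:]=0
    l=loc(W[k]);print('pos',lo,np.percentile(l,[1,99],0).round(0).tolist())
l=loc(W.reshape(-1,3));zz=z.ravel();ok=~np.isnan(zz)
k=ok&(abs(l[:,1])<100)&(abs(zz-110)<5)&(abs(l[:,0])<150);print('top x',np.percentile(l[k,0],[.5,99.5]))
k=ok&(zz>70)&(zz<100)&(l[:,0]<-140)&(l[:,0]>-230)&(abs(l[:,1])<90);print('handle',np.percentile(l[k],[2,50,98],0).round(1).tolist(),np.median(zz[k]))
E
```

```text
-80 [(-16, 1)]
-74 [(-18, -2)]
-68 [(-18, -4)]
-62 [(-20, -3)]
-56 [(-22, -5)]
-50 [(-21, -6)]
-44 [(-24, -7)]
-38 [(-25, -9)]
-32 [(-26, -10)]
-26 [(-28, -11)]
-20 [(-29, -13)]
-14 [(-18, -10)]
-8 [(-16, 6)]
-2 [(-19, 22)]
4 [(-21, 21)]
10 [(-23, 21)]
16 [(-26, -10), (9, 19), (83, 86), (91, 110)]
22 [(-28, -11), (56, 110)]
28 [(-31, -14), (53, 112)]
34 [(-33, -14), (53, 112)]
40 [(-35, -16), (55, 113)]
46 [(-35, -19), (56, 110)]
52 [(-23, -23), (58, 76)]
pos 126 [[-103.0, -145.0], [95.0, 144.0]]
pos 140 [[11.0, -103.0], [43.0, -61.0]]
top x [-128.84750476  130.28778238]
handle [[-180.5, -66.9], [-172.8, -2.5], [-150.9, 66.1]] 84.84002634557561
```

View pics/top0.png

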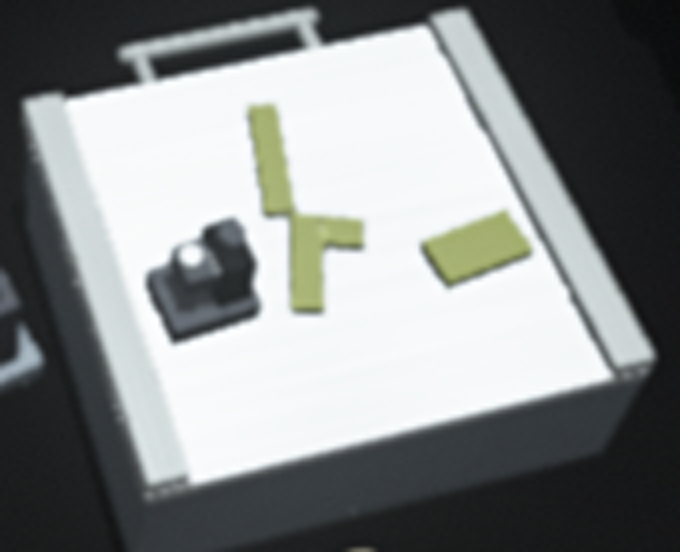

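Request:
send_rows --steps '[[[0,0,0,-0.92,0.4],[-0.63,-0.62,0,0,0.4],[-0.63,-0.62,0,0,0.4],[-0.63,-0.62,0,0,0.4],[-0.63,-0.62,0,0,0.4]]]'

```text
time_s: 0.52
ee_pos: [305.8, 394.1, 213.4]
ee_rot: [-179.9, -0.0, 161.5]
force: [-0.5, 1.5, -0.1]
gripper_width: 60.5
gripper_force: 0.0
```

Request:
send_rows --steps '[[[-0.63,-0.62,0,0,0.4],[-0.63,-0.62,0,0,0.4],[-0.63,-0.62,0,0,0.4],[-0.63,-0.62,0,0,0.4],[-0.63,-0.62,0,0,0.4]]]'

```text
time_s: 0.93
ee_pos: [386.0, 236.3, 213.7]
ee_rot: [-180.0, -0.0, 161.5]
force: [0.1, -0.1, -0.9]
gripper_width: 36.8
gripper_force: 0.0
```

Request:
send_rows --steps '[[[-0.63,-0.62,0,0,0.4],[-0.63,-0.62,0,0,0.4],[-0.63,-0.62,0,0,0.4],[0,0,0,0,0.4],[0,0,0,0,0.4]]]'

```text
time_s: 1.35
ee_pos: [434.1, 142.2, 213.6]
ee_rot: [-180.0, -0.1, 161.2]
force: [-0.7, -0.4, 0.4]
gripper_width: 36.1
gripper_force: 0.0
```

```bash
cat >> h.py <<'E'
def st():
    s=env.state();p=s['ee_pos'];print('t',round(s['time_s'],2),'TCP',p.round(1),'rot',s['ee_rot'].round(2),'local',loc(p).round(1),'w',round(s['gripper_width'],1),'gf',round(s['gripper_force'],1),'F',s['force'].round(1),'q',s['qpos'].round(0));return s
E
python3 - <<'E'
from h import *
st()
f=load('scene')
print(loc(onplane(f,np.array([[258,300],[172,338],[150,275],[258,310]])/4+[278,222],118)).round(1))
W=cloud(f);z=W[...,2];k=(z>8)&(z<26);k[:155]=0;k[200:]=0;k[:,:205]=0;k[:,245:]=0
P=W[k];P=P[P[:,1]>-420];print(cv2.minAreaRect(P[:,:2].astype(np.float32)))
E
```

```text
t 1.35 TCP [434.1 142.2 213.6] rot [-1.7999e+02 -5.0000e-02  1.6124e+02] local [-103.3   76.7] w 36.1 gf 0.0 F [-0.7 -0.4  0.4] q [ 17.   8. 104.   0.  68. -55.]
[[  38.9  -53.6]
 [  49.6 -109.2]
 [   7.7 -109. ]
 [  45.   -55.8]]
((630.0331420898438, -337.78558349609375), (29.31998062133789, 135.2841796875), 12.752840042114258)
```

Request:
send_rows --steps '[[[-0.64,-0.6,0,0,0.4],[-0.64,-0.6,0,0,0.4],[-0.64,-0.6,0,0,0.4],[0,0,0,0,0.4],[0,0,0,0,0.4]]]'

```text
time_s: 1.77
ee_pos: [483.7, 51.1, 213.5]
ee_rot: [180.0, -0.1, 161.4]
force: [-0.9, 0.3, 0.2]
gripper_width: 36.7
gripper_force: 0.0
```

Request:
send_rows --steps '[[[0,0,0.8,0,0.4],[0,0,0.8,0,0.4],[0,0,0.6,0,0.4],[0,0,0,0,0.4],[0,0,0,0,0.4]]]'

```text
time_s: 2.18
ee_pos: [482.5, 52.4, 125.5]
ee_rot: [-180.0, -0.2, 161.6]
force: [-0.5, 0.1, 0.4]
gripper_width: 36.7
gripper_force: 0.0
```

Run:
```python
from h import *
st()
f=grab('wrist','wrist1');print(f['intrinsics'].tolist(),f['cam_to_world'].round(2).tolist())
```

```text
t 2.18 TCP [482.5  52.4 125.5] rot [-1.7997e+02 -1.7000e-01  1.6159e+02] local [-173.     2.3] w 36.7 gf 0.0 F [-0.5  0.1  0.4] q [  5.  15. 109.   0.  57. -67.]
[[325.19226210127806, 0.0, 279.65268020705264], [0.0, 325.19226210127806, 213.54764619520475], [0.0, 0.0, 1.0]] [[0.32, 0.91, 0.27, 405.39], [0.95, -0.3, -0.09, 78.36], [-0.0, 0.29, -0.96, 296.55], [0.0, 0.0, 0.0, 1.0]]
```

View pics/wrist1.png

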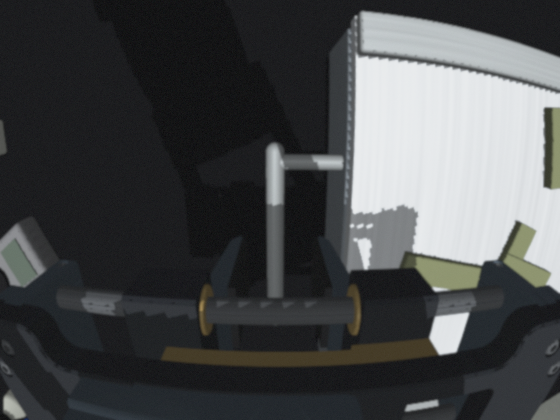

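The wrist view shows the handle bar at column 275, between the finger tips at about columns 232 and 330, so it is centred. I'll go down, grip and pull.

Request:
send_rows --steps '[[[0,-0.05,0.8,0,0.4],[0,0,0.75,0,0.4],[0,0,0,0,0.4],[0,0,0,0,0.1],[0,0,0,0,0.0]]]' --squeeze 20

```text
time_s: 2.65
ee_pos: [485.0, 49.4, 66.2]
ee_rot: [179.9, 0.2, 161.5]
force: [0.5, -0.5, -1.5]
gripper_width: 25.8
gripper_force: 0.0
```

Request:
send_rows --steps '[[[0,0,0,0,0],[0,0,0,0,0],[0,0,0,0,0],[0,-0.1,0,0,0],[0,-0.3,0,0,0]]]'

```text
time_s: 3.07
ee_pos: [479.9, 35.1, 65.7]
ee_rot: [179.8, 0.2, 161.5]
force: [-1.2, 2.6, 7.6]
gripper_width: 11.6
gripper_force: 20.0
```

Request:
send_rows --steps '[[[0,-0.5,0,0,0],[0,-0.5,0,0,0],[0,-0.5,0,0,0],[0,-0.5,0,0,0],[0,-0.5,0,0,0]]]'

```text
time_s: 3.48
ee_pos: [447.5, -61.5, 65.7]
ee_rot: [179.9, 0.2, 161.4]
force: [0.5, 2.9, 6.8]
gripper_width: 11.5
gripper_force: 20.0
```

Request:
send_rows --steps '[[[0,-0.4,0,0,0],[0,-0.2,0,0,0],[0,-0.1,0,0,0],[0,0,0,0,0],[0,0,0,0,0]]]'

```text
time_s: 3.9
ee_pos: [438.4, -88.5, 65.7]
ee_rot: [-180.0, 0.2, 161.4]
force: [-2.2, -1.5, 7.0]
gripper_width: 11.3
gripper_force: 20.0
```

Run:
```python
from h import *
st()
```

```text
t 3.9 TCP [438.4 -88.5  65.7] rot [-180.      0.19  161.43] local [-320.7   -0.7] w 11.3 gf 20.0 F [-2.2 -1.5  7. ] q [-13.  16. 118.  -0.  46. -84.]
```

Request:
send_rows --steps '[[[0,0,0,0,0.35],[0,0,0,0,0.4],[0,0,0,0,0.4],[0,0,-0.4,0,0.4],[0,0,-0.9,0,0.4]]]'

```text
time_s: 4.32
ee_pos: [434.1, -86.8, 113.1]
ee_rot: [-180.0, -0.6, 161.5]
force: [-0.2, -0.1, 0.2]
gripper_width: 36.2
gripper_force: 0.0
```

Request:
send_rows --steps '[[[0,0,-0.9,0,0.4],[0,0,-0.9,0,0.4],[0,0,-0.8,0,1],[0,0,0,0,1],[0,0,0,0,1]]]'

```text
time_s: 4.73
ee_pos: [438.3, -87.7, 221.6]
ee_rot: [180.0, 0.2, 161.5]
force: [-0.9, 0.1, -0.3]
gripper_width: 53.2
gripper_force: 0.0
```

Request:
send_rows --steps '[[[-0.71,-0.49,0,0,1],[-0.71,-0.49,0,0,1],[-0.71,-0.49,0,0,1],[-0.71,-0.49,0,0,1],[0,0,0,0,1]]]'

```text
time_s: 5.15
ee_pos: [522.7, -202.1, 217.0]
ee_rot: [-179.9, -0.0, 161.3]
force: [0.3, -0.2, 0.0]
gripper_width: 87.3
gripper_force: 0.0
```

Request:
send_rows --steps '[[[-0.5,-0.35,0,0,1],[0,0,0,1,1],[0,0,0,1,1],[0,0,0,1,1],[0,0,0,1,1]]]'

```text
time_s: 5.57
ee_pos: [533.6, -217.0, 217.6]
ee_rot: [-179.9, -0.2, 133.6]
force: [-0.4, -0.1, -0.2]
gripper_width: 91.8
gripper_force: 0.0
```

Request:
send_rows --steps '[[[0,0,0,1,1],[0,0,0,1,1],[0,0,0,1,1],[0,0,0,1,1],[0,0,0,0,1]]]'

```text
time_s: 5.98
ee_pos: [533.7, -216.9, 217.9]
ee_rot: [-179.8, -0.2, 106.4]
force: [0.3, -0.4, -0.5]
gripper_width: 91.3
gripper_force: 0.0
```

Run:
```python
from h import *
st()
f=grab('scene','scene2')
W=cloud(f);z=W[...,2]
l=loc(W.reshape(-1,3));zz=z.ravel()
k=(abs(zz-95)<4)&(l[:,0]<-140)&(l[:,0]>-300)&(abs(l[:,1])<90);print('panel',np.percentile(l[k],[5,50,95],0).round(1).tolist())
hsv=cv2.cvtColor(f['pixels'],cv2.COLOR_RGB2HSV)
k=(z>30)&(z<80)&(hsv[...,1]>90)&(W[...,0]>540)&(W[...,0]<700)&(W[...,1]>-400)&(W[...,1]<-280)
for lo in (30,62):
    P=W[k&(z>lo)];print(lo,len(P),cv2.minAreaRect(P[:,:2].astype(np.float32)),np.median(P,0))
f=grab('wrist','wrist2')
```

```text
t 5.98 TCP [ 533.7 -216.9  217.9] rot [-1.7983e+02 -1.6000e-01  1.0637e+02] local [-412.  -131.9] w 91.3 gf 0.0 F [ 0.3 -0.4 -0.5] q [-23.  18.  89.   0.  73. -40.]
panel [[-274.2, -80.8], [-265.6, 0.1], [-259.3, 80.7]]
30 338 ((620.97314453125, -340.4959411621094), (30.297325134277344, 96.89647674560547), 4.1250152587890625) [ 626.3815245  -328.06954284   67.56606981]
62 204 ((621.2180786132812, -340.4227294921875), (29.70189666748047, 97.20890808105469), 5.777601718902588) [ 623.19693004 -334.06893569   70.47076845]
```

View pics/wrist2.png

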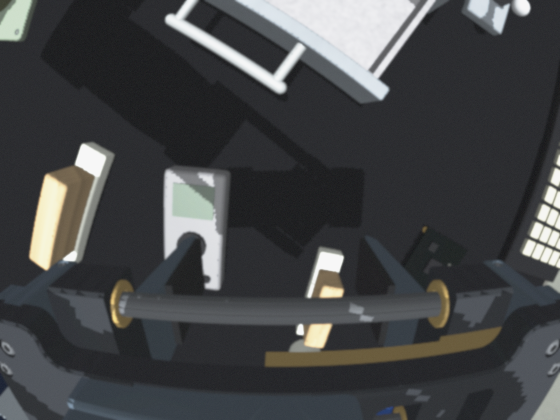

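Run:
```python
from h import *
for n in('scene','side'):
    f=grab(n,n+'3') if n=='side' else load(n)
    hsv=cv2.cvtColor(f['pixels'],cv2.COLOR_RGB2HSV);K=f['intrinsics'];T=f['cam_to_world']
    v,u=np.mgrid[:420,:560];P=onplane(f,np.c_[u.ravel(),v.ravel()],70)
    near=(abs(P[:,0]-622)<75)&(abs(P[:,1]+338)<80)
    h=hsv.reshape(-1,3).astype(int)
    g=near&(h[:,1]>80)&(h[:,0]<28)&(h[:,2]>90)
    print(n,g.sum(),np.percentile(h[g,2],[5,25,50,75,95]))
    t=g&(h[:,2]>190)
    if t.sum()>20:
        r=cv2.minAreaRect(P[t,:2].astype(np.float32));c=np.cov(P[t,:2].T);w,V=np.linalg.eigh(c)
        print(' top',t.sum(),np.round(r[0],1),np.round(r[1],1),round(r[2],1),'pca long axis',round(np.degrees(np.arctan2(V[1,1],V[0,1]))%180,1),P[t,:2].mean(0).round(1))
    Q=onplane(f,np.c_[u.ravel(),v.ravel()],20)
    near=(abs(Q[:,0]-622)<75)&(Q[:,1]<-260)&(Q[:,1]>-415)
    t=near&(h[:,1]<45)&(h[:,2]>200)
    if t.sum()>20:
        r=cv2.minAreaRect(Q[t,:2].astype(np.float32)); print(' foot',t.sum(),np.round(r[0],1),np.round(r[1],1),round(r[2],1))
```

```text
scene 241 [ 94. 147. 220. 235. 240.]
 top 145 [ 622.8 -339.9] [21.7 85.5] 5.0 pca long axis 93.7 [ 622.1 -338.4]
 foot 67 [ 624.1 -340. ] [ 29.1 129.7] 5.5
side 180 [106.  180.5 228.  232.  237. ]
 top 133 [ 622.1 -340.8] [22.8 87.4] 4.4 pca long axis 94.4 [ 622.1 -339.8]
 foot 75 [ 622.4 -341.3] [ 28.6 129.1] 3.9
```

Request:
send_rows --steps '[[[0,0,0,0.85,1],[0,0,0,0.85,1],[-0.8,0.48,0,0,1],[-0.8,0.48,0,0,1],[-0.8,0.48,0,0,1]]]'

```text
time_s: 6.55
ee_pos: [600.5, -309.0, 219.9]
ee_rot: [-180.0, -0.0, 95.0]
force: [0.0, 0.4, -0.1]
gripper_width: 91.2
gripper_force: 0.0
```

Request:
send_rows --steps '[[[-0.8,0.48,0,0,1],[0,0,0,0,1],[0,0,0.7,0,1],[0,0,0.7,0,1],[0,0,0,0,1]]]'

```text
time_s: 6.97
ee_pos: [618.5, -336.9, 157.0]
ee_rot: [-179.4, -0.4, 94.9]
force: [-1.2, 0.1, -1.9]
gripper_width: 91.3
gripper_force: 0.0
```

Run:
```python
from h import *
st()
```

```text
t 6.97 TCP [ 618.5 -336.9  157. ] rot [-179.4    -0.42   94.86] local [-498.8 -250.5] w 91.3 gf 0.0 F [-1.2  0.1 -1.9] q [-30.  32.  75.   0.  74. -34.]
```

Request:
send_rows --steps '[[[-0.08,0.09,0.8,0,1],[0,0,0.8,0,1],[0,0,0.8,0,1],[0,0,0.3,0,1],[0,0,0,0,1]]]'

```text
time_s: 7.38
ee_pos: [623.8, -340.4, 53.0]
ee_rot: [-179.7, -0.2, 94.8]
force: [-0.4, 1.3, 0.5]
gripper_width: 91.2
gripper_force: 0.0
```

Run:
```python
from h import *
st()
```

```text
t 7.38 TCP [ 623.8 -340.4   53. ] rot [-179.68   -0.23   94.84] local [-500.4 -256.7] w 91.2 gf 0.0 F [-0.4  1.3  0.5] q [-30.  37.  81.   0.  62. -34.]
```

Request:
send_rows --steps '[[[0,-0.03,0.45,0,1],[0,0,0,0,1],[0,0,0,0,0],[0,0,0,0,0],[0,0,0,0,0]]]' --squeeze 35

```text
time_s: 7.8
ee_pos: [625.6, -342.4, 40.2]
ee_rot: [179.8, 0.1, 94.8]
force: [-0.1, 0.5, 0.3]
gripper_width: 74.1
gripper_force: 0.0
```

Request:
send_rows --steps '[[[0,0,0,0,0],[0,0,0,0,0],[0,0,0,0,0],[0,0,0,0,0],[0,0,0,0,0]]]'

```text
time_s: 8.22
ee_pos: [624.5, -341.9, 38.0]
ee_rot: [180.0, -0.0, 94.8]
force: [-0.1, -0.7, -0.2]
gripper_width: 40.7
gripper_force: 0.0
```

Run:
```python
from h import *
st()
```

```text
t 8.22 TCP [ 624.5 -341.9   38. ] rot [180.    -0.    94.78] local [-501.6 -257.8] w 40.7 gf 0.0 F [-0.1 -0.7 -0.2] q [-30.  38.  82.   0.  60. -34.]
```

Request:
send_rows --steps '[[[0,-0.03,0.1,0,0],[0,0,0,0,0],[0,0,0,0,0],[0,0,0,0,0],[0,0,0,0,0]]]'

```text
time_s: 8.63
ee_pos: [622.9, -341.7, 33.3]
ee_rot: [-179.9, -0.0, 94.8]
force: [0.1, -0.4, -2.4]
gripper_width: 25.7
gripper_force: 35.0
```

Run:
```python
from h import *
st()
```

```text
t 8.63 TCP [ 622.9 -341.7   33.3] rot [-1.7994e+02 -4.0000e-02  9.4780e+01] local [-502.  -256.2] w 25.7 gf 35.0 F [ 0.1 -0.4 -2.4] q [-30.  38.  83.   0.  59. -34.]
```

Request:
send_rows --steps '[[[0,0,-0.4,0,0],[0,0,-0.9,0,0],[0,0,-0.9,0,0],[0,0,-0.9,0,0],[0,0,-0.9,0,0]]]'

```text
time_s: 9.05
ee_pos: [622.9, -341.7, 195.2]
ee_rot: [-180.0, -0.0, 94.8]
force: [0.3, -0.7, -2.6]
gripper_width: 25.8
gripper_force: 35.0
```

Request:
send_rows --steps '[[[0,0,-0.9,0,0],[0,0,-0.4,-0.9,0],[0,0,0,-0.9,0],[0,0,0,-0.9,0],[0,0,0,-0.9,0]]]'

```text
time_s: 9.47
ee_pos: [623.2, -341.9, 246.2]
ee_rot: [180.0, 0.0, 119.8]
force: [-0.3, 1.5, -2.9]
gripper_width: 25.8
gripper_force: 35.0
```

Request:
send_rows --steps '[[[0,0,0,-0.9,0],[0,0,0,-0.9,0],[0,0,0,-0.9,0],[0,0,0,-0.9,0],[0,0,0,-0.9,0]]]'

```text
time_s: 9.88
ee_pos: [623.1, -341.8, 245.4]
ee_rot: [180.0, -0.1, 150.8]
force: [0.4, -0.6, -2.5]
gripper_width: 25.9
gripper_force: 35.0
```

Request:
send_rows --steps '[[[0,0,0,-0.9,0],[0,0,0,-0.8,0],[0,0,0,0,0],[0,0,0,0,0]]]'

```text
time_s: 10.22
ee_pos: [623.2, -341.8, 245.5]
ee_rot: [180.0, -0.0, 162.0]
force: [0.2, 0.4, -2.0]
gripper_width: 25.6
gripper_force: 35.0
```

Run:
```python
from h import *
st()
```

```text
t 10.22 TCP [ 623.2 -341.8  245.5] rot [ 1.7999e+02 -5.0000e-02  1.6202e+02] local [-502.  -256.5] w 25.6 gf 35.0 F [ 0.2  0.4 -2. ] q [ -30.   30.   66.    0.   84. -102.]
```

Request:
send_rows --steps '[[[0.43,0.81,0,0.08,0],[0.43,0.81,0,0,0],[0.43,0.81,0,0,0],[0.43,0.81,0,0,0],[0.43,0.81,0,0,0]]]'

```text
time_s: 10.63
ee_pos: [591.8, -159.6, 245.9]
ee_rot: [180.0, -0.0, 161.4]
force: [0.2, -0.1, -2.3]
gripper_width: 25.9
gripper_force: 35.0
```

Request:
send_rows --steps '[[[0.43,0.81,0,0,0],[0.43,0.81,0,0,0],[0.43,0.81,0,0,0],[0.43,0.81,0,0,0],[0.43,0.81,0,0,0]]]'

```text
time_s: 11.05
ee_pos: [561.3, 21.3, 246.1]
ee_rot: [180.0, 0.0, 161.5]
force: [1.0, 0.7, -2.6]
gripper_width: 25.9
gripper_force: 35.0
```

Request:
send_rows --steps '[[[0.43,0.81,0,0,0],[0.43,0.81,0,0,0],[0.43,0.81,0,0,0],[0.43,0.81,0,0,0],[0,0,0,0,0]]]'

```text
time_s: 11.47
ee_pos: [536.2, 170.5, 246.1]
ee_rot: [179.8, -0.1, 161.8]
force: [0.2, -0.2, -2.9]
gripper_width: 25.7
gripper_force: 35.0
```

Run:
```python
from h import *
st()
```

```text
t 11.47 TCP [536.2 170.5 246.1] rot [ 1.7976e+02 -1.1000e-01  1.6179e+02] local [-43.9 -11. ] w 25.7 gf 35.0 F [ 0.2 -0.2 -2.9] q [ 16.  16.  88.   0.  76. -56.]
```

Request:
send_rows --steps '[[[0.4,0.81,0,0.05,0],[0.4,0.81,0,0,0],[0.4,0.81,0,0,0],[0.4,0.8,0,0,0],[0,0,0,0,0]]]'

```text
time_s: 11.88
ee_pos: [517.2, 313.1, 245.6]
ee_rot: [179.8, -0.1, 161.4]
force: [1.0, 0.1, -2.5]
gripper_width: 25.8
gripper_force: 35.0
```

Request:
send_rows --steps '[[[0,0,0,0,0],[0,0,0.8,0,0],[0,0,0.8,0,0],[0,0,0.4,0,0],[0,0,0,0,0]]]'

```text
time_s: 12.3
ee_pos: [516.1, 304.3, 161.7]
ee_rot: [-179.6, -0.3, 161.1]
force: [-0.3, 0.1, -2.0]
gripper_width: 26.1
gripper_force: 35.0
```

Run:
```python
from h import *
st(); f=grab('scene');topview(f,'top4')
W=cloud(f);z=W[...,2];L=loc(W);hsv=cv2.cvtColor(f['pixels'],cv2.COLOR_RGB2HSV)
```

```text
t 12.3 TCP [516.1 304.3 161.7] rot [-179.57   -0.33  161.13] local [76.5 50.6] w 26.1 gf 35.0 F [-0.3  0.1 -2. ] q [ 29.  23.  91.  -0.  67. -42.]
```

View pics/top4.png

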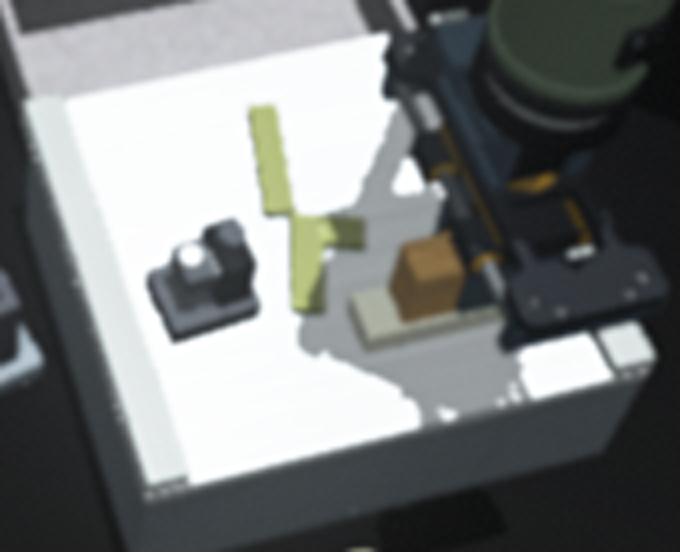

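The crop shows the scraper held over the top. Its foot end is at about (360,320), clear of the angle at (310,290), and the offcuts haven't moved. I'll back off a little, then lower.

Request:
send_rows --steps '[[[0.05,0.25,0,0,0],[0,0,0,0,0],[0,0,0,0,0],[0,0,0.3,0,0],[0,0,0,0,0]]]'

```text
time_s: 12.77
ee_pos: [519.2, 317.2, 153.6]
ee_rot: [-179.9, -0.0, 161.3]
force: [-0.9, 0.0, -2.7]
gripper_width: 26.1
gripper_force: 35.0
```

Run:
```python
from h import *
st()
```

```text
t 12.77 TCP [519.2 317.2 153.6] rot [-1.7995e+02 -3.0000e-02  1.6127e+02] local [89.7 51.7] w 26.1 gf 35.0 F [-0.9  0.  -2.7] q [ 30.  24.  90.  -0.  66. -41.]
```

Request:
send_rows --steps '[[[0.03,0,0.1,0,0],[0,0,0,0,0],[0,0,0,0,0]]]'

```text
time_s: 13.02
ee_pos: [518.5, 317.9, 150.4]
ee_rot: [180.0, 0.0, 161.3]
force: [1.7, -0.3, -1.8]
gripper_width: 25.9
gripper_force: 35.0
```

Request:
send_rows --steps '[[[0,0,0.1,0,0],[0,0,0,0,0],[0,0,0,0,0]]]'

```text
time_s: 13.27
ee_pos: [518.4, 317.7, 145.8]
ee_rot: [-180.0, -0.0, 161.3]
force: [-0.4, -1.1, -2.4]
gripper_width: 26.1
gripper_force: 35.0
```

Run:
```python
from h import *
st()
```

```text
t 13.27 TCP [518.4 317.7 145.8] rot [-1.7999e+02 -1.0000e-02  1.6127e+02] local [89.9 52.7] w 26.1 gf 35.0 F [-0.4 -1.1 -2.4] q [ 30.  24.  91.   0.  65. -41.]
```

Request:
send_rows --steps '[[[0,-0.15,0,0,0],[0,-0.25,0,0,0],[0,-0.25,0,0,0],[0,-0.25,0,0,0],[0,-0.25,0,0,0]]]'

```text
time_s: 13.68
ee_pos: [503.1, 272.9, 146.1]
ee_rot: [-180.0, -0.0, 161.2]
force: [-0.6, 0.9, -2.9]
gripper_width: 26.1
gripper_force: 35.0
```

Request:
send_rows --steps '[[[0,-0.25,0,0,0],[0,-0.25,0,0,0],[0,-0.25,0,0,0],[0,-0.25,0,0,0],[0,-0.25,0,0,0]]]'

```text
time_s: 14.1
ee_pos: [487.4, 226.0, 146.1]
ee_rot: [180.0, 0.0, 161.3]
force: [0.3, 0.6, -3.6]
gripper_width: 25.6
gripper_force: 35.0
```

Request:
send_rows --steps '[[[0,-0.25,0,0,0],[0,-0.25,0,0,0],[0,-0.25,0,0,0],[0,0,0,0,0],[0,0,0,0,0]]]'

```text
time_s: 14.52
ee_pos: [477.8, 197.9, 146.0]
ee_rot: [180.0, -0.0, 161.2]
force: [0.0, 1.1, -1.5]
gripper_width: 25.6
gripper_force: 35.0
```

```bash
cat >> h.py <<'E'
def olive(f):
    W=cloud(f);hsv=cv2.cvtColor(f['pixels'],cv2.COLOR_RGB2HSV).astype(int);L=loc(W)
    H,S,V=hsv[...,0],hsv[...,1],hsv[...,2]
    m=(S>45)&(V>40)&(H>24)&(H<45)&(abs(L[...,0]+75)<215)&(abs(L[...,1])<130)&(W[...,2]<130)
    n,l,s,c=cv2.connectedComponentsWithStats(m.astype(np.uint8))
    for i in range(1,n):
        if s[i,4]>25:
            q=L[l==i];zz=W[...,2][l==i];print('px',c[i].round(0),s[i,4],'x',np.percentile(q[:,0],[1,99]).round(0),'y',np.percentile(q[:,1],[1,99]).round(0),'z',np.percentile(zz,[2,50,98]).round(0))
E
python3 - <<'E'
from h import *
st();olive(grab('scene'))
E
```

```text
t 14.52 TCP [477.8 197.9 146. ] rot [ 1.8000e+02 -1.0000e-02  1.6121e+02] local [-36.6  53. ] w 25.6 gf 35.0 F [ 0.   1.1 -1.5] q [ 21.  16. 103.   0.  61. -50.]
px [342. 254.] 387 x [-148.  -11.] y [-30.   9.] z [114. 118. 122.]
```

Request:
send_rows --steps '[[[0,-0.2,0,0,0],[0,-0.25,0,0,0],[0,-0.25,0,0,0],[0,-0.25,0,0,0],[0,-0.25,0,0,0]]]'

```text
time_s: 14.98
ee_pos: [462.0, 151.8, 145.9]
ee_rot: [-180.0, -0.0, 161.3]
force: [0.2, 0.6, -2.4]
gripper_width: 25.7
gripper_force: 35.0
```

Request:
send_rows --steps '[[[0,-0.25,0,0,0],[0,-0.25,0,0,0],[0,-0.25,0,0,0],[0,-0.25,0,0,0],[0,0,0,0,0]]]'

```text
time_s: 15.4
ee_pos: [448.7, 113.3, 145.9]
ee_rot: [-179.9, -0.0, 161.2]
force: [-0.1, -0.5, -1.8]
gripper_width: 25.5
gripper_force: 35.0
```

Run:
```python
from h import *
st();f=grab('scene');olive(f)
p=f['pixels'][170:320,250:450];cv2.imwrite('pics/d5.png',cv2.cvtColor(cv2.resize(p,None,fx=4,fy=4,interpolation=cv2.INTER_CUBIC),cv2.COLOR_RGB2BGR))
```

```text
t 15.4 TCP [448.7 113.3 145.9] rot [-1.7993e+02 -4.0000e-02  1.6119e+02] local [-126.1   53.7] w 25.5 gf 35.0 F [-0.1 -0.5 -1.8] q [ 13.  12. 110.  -0.  59. -58.]
px [315. 235.] 74 x [-215. -181.] y [-56. -19.] z [34. 46. 53.]
px [331. 236.] 55 x [-155. -117.] y [-30.  -9.] z [103. 117. 130.]
```

View pics/d5.png

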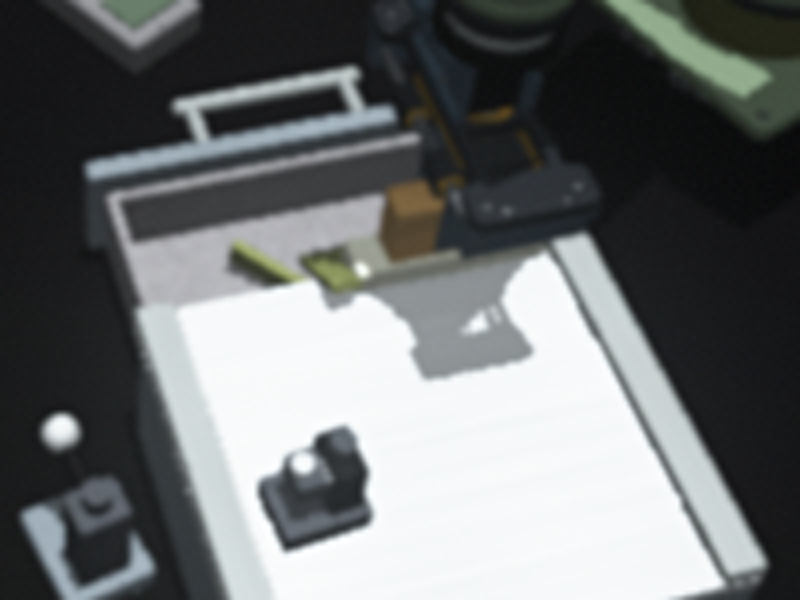

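The crop shows the bar in the drawer at (265,262). The angle is tipping over the front edge at (330,268), against the end of the foot. I'll push a little further.

Request:
send_rows --steps '[[[0,-0.2,0,0,0],[0,-0.2,0,0,0],[0,-0.2,0,0,0],[0,0,0,0,0],[0,0,0,0,0]]]'

```text
time_s: 15.87
ee_pos: [441.9, 92.1, 146.0]
ee_rot: [180.0, 0.0, 161.2]
force: [0.6, -0.1, -1.8]
gripper_width: 25.8
gripper_force: 35.0
```

Run:
```python
from h import *
st();f=grab('scene');olive(f)
```

```text
t 15.87 TCP [441.9  92.1 146. ] rot [179.98   0.   161.21] local [-148.3   53.4] w 25.8 gf 35.0 F [ 0.6 -0.1 -1.8] q [ 10.  11. 111.   0.  58. -61.]
px [317. 235.] 109 x [-230. -184.] y [-51.  -5.] z [25. 30. 41.]
```

Request:
send_rows --steps '[[[0,0,-0.6,0,0],[0,0,-0.9,0,0],[0,0,-0.9,0,0],[0,0,0,0,0],[0,0,0,0,0]]]'

```text
time_s: 16.33
ee_pos: [443.3, 92.9, 243.8]
ee_rot: [179.8, 0.3, 161.3]
force: [-0.2, 0.6, -3.3]
gripper_width: 25.4
gripper_force: 35.0
```

Request:
send_rows --steps '[[[-0.6,-0.68,0,0,0],[-0.6,-0.68,0,0,0],[-0.6,-0.68,0,0,0],[-0.6,-0.68,0,0,0],[-0.6,-0.68,0,0,0]]]'

```text
time_s: 16.75
ee_pos: [511.4, -76.1, 239.8]
ee_rot: [-180.0, -0.2, 161.3]
force: [0.5, 0.6, -2.0]
gripper_width: 25.5
gripper_force: 35.0
```

Request:
send_rows --steps '[[[-0.6,-0.68,0,0,0],[-0.6,-0.68,0,0,0],[-0.6,-0.68,0,0,0],[0,0,0,0,0],[0,0,0,0,0]]]'

```text
time_s: 17.17
ee_pos: [553.4, -176.5, 239.0]
ee_rot: [180.0, -0.3, 161.1]
force: [-1.2, 0.8, -1.0]
gripper_width: 25.7
gripper_force: 35.0
```

Run:
```python
from h import *
st();f=grab('scene');olive(f)
p=f['pixels'][170:320,250:450];cv2.imwrite('pics/d6.png',cv2.cvtColor(cv2.resize(p,None,fx=4,fy=4,interpolation=cv2.INTER_CUBIC),cv2.COLOR_RGB2BGR))
```

```text
t 17.17 TCP [ 553.4 -176.5  239. ] rot [179.98  -0.29 161.11] local [-367.4 -137.7] w 25.7 gf 35.0 F [-1.2  0.8 -1. ] q [-19.  18.  86.   0.  76. -90.]
px [318. 236.] 117 x [-231. -183.] y [-51.  -2.] z [24. 30. 41.]
```

View pics/d6.png

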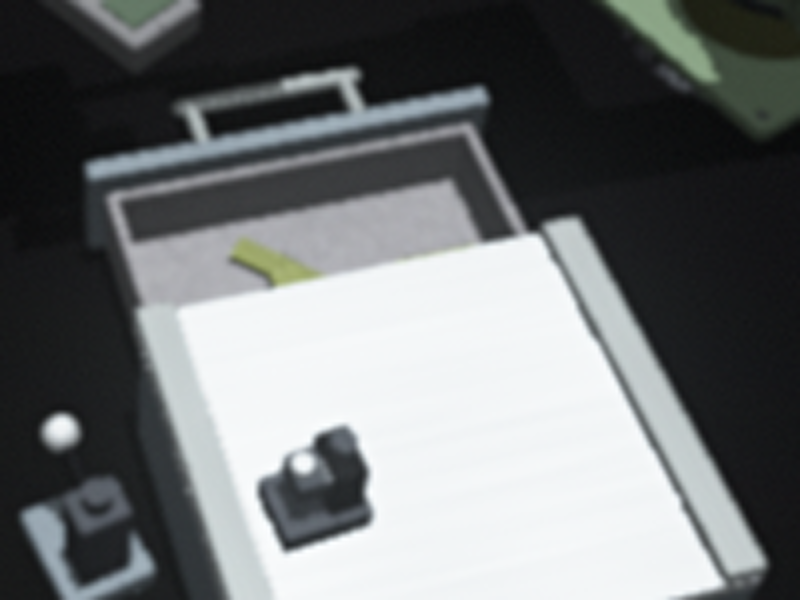

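The top is clear except for the positioner, which hasn't moved. The bar and angle lie in the drawer at (270,265), and the slab's edge shows at (440,250). The scraper now goes back to its place.

Request:
send_rows --steps '[[[-0.59,-0.67,0,0,0],[-0.59,-0.67,0,0,0],[-0.59,-0.67,0,0,0],[-0.59,-0.67,0,0,0],[-0.59,-0.67,0,0,0]]]'

```text
time_s: 17.63
ee_pos: [622.9, -339.4, 241.1]
ee_rot: [179.9, -0.1, 161.4]
force: [0.4, 0.2, -2.3]
gripper_width: 25.6
gripper_force: 35.0
```

Request:
send_rows --steps '[[[0,0,0,0.96,0],[0,0,0,0.96,0],[0,0,0,0.96,0],[0,0,0,0.96,0],[0,0,0,0.96,0]]]'

```text
time_s: 18.05
ee_pos: [622.4, -338.1, 240.7]
ee_rot: [-180.0, -0.2, 128.0]
force: [-0.0, 0.3, -2.5]
gripper_width: 26.1
gripper_force: 35.0
```

Request:
send_rows --steps '[[[0,0,0,0.96,0],[0,0,0,0.96,0],[0,0,0,0.96,0],[0,0,0,0.96,0],[0,0,0,0.96,0]]]'

```text
time_s: 18.47
ee_pos: [622.4, -337.9, 240.8]
ee_rot: [-179.9, -0.1, 95.0]
force: [1.0, -0.3, -2.0]
gripper_width: 25.9
gripper_force: 35.0
```

Request:
send_rows --steps '[[[0,0,0,0,0],[0,0,0,0,0]]]'

```text
time_s: 18.63
ee_pos: [622.5, -338.5, 241.2]
ee_rot: [-179.9, -0.1, 95.5]
force: [0.4, 0.5, -2.6]
gripper_width: 25.9
gripper_force: 35.0
```

Run:
```python
from h import *
st()
```

```text
t 18.63 TCP [ 622.5 -338.5  241.2] rot [-1.7992e+02 -8.0000e-02  9.5520e+01] local [-499.1 -254.8] w 25.9 gf 35.0 F [ 0.4  0.5 -2.6] q [-29.  30.  67.   0.  83. -35.]
```

Request:
send_rows --steps '[[[-0.08,0.01,0.5,0.1,0],[0,0,0.9,0,0],[0,0,0.9,0,0],[0,0,0.9,0,0],[0,0,0.9,0,0]]]'

```text
time_s: 19.05
ee_pos: [623.1, -342.3, 76.4]
ee_rot: [180.0, -0.0, 94.8]
force: [-0.1, -0.1, -3.2]
gripper_width: 25.7
gripper_force: 35.0
```

Request:
send_rows --steps '[[[0,0,0.4,0,0],[0,0,0.1,0,0],[0,0,0,0,0],[0,0,0,0,0],[0,0,0,0,0]]]'

```text
time_s: 19.47
ee_pos: [624.8, -343.9, 60.4]
ee_rot: [179.8, 0.1, 94.6]
force: [0.4, -0.6, -1.8]
gripper_width: 26.0
gripper_force: 35.0
```

Run:
```python
from h import *
st()
```

```text
t 19.47 TCP [ 624.8 -343.9   60.4] rot [1.7979e+02 1.4000e-01 9.4620e+01] local [-503.4 -258.7] w 26.0 gf 35.0 F [ 0.4 -0.6 -1.8] q [-30.  37.  81.   0.  62. -34.]
```

Request:
send_rows --steps '[[[0.04,-0.03,0.3,0,0],[0,0,0.2,0,0],[0,0,0.05,0,0],[0,0,0,0,0],[0,0,0,0,0]]]'

```text
time_s: 19.88
ee_pos: [622.4, -342.0, 36.5]
ee_rot: [180.0, 0.0, 94.6]
force: [0.3, -0.2, -2.1]
gripper_width: 25.9
gripper_force: 35.0
```

Run:
```python
from h import *
st()
```

```text
t 19.88 TCP [ 622.4 -342.    36.5] rot [1.7995e+02 2.0000e-02 9.4580e+01] local [-502.4 -255.8] w 25.9 gf 35.0 F [ 0.3 -0.2 -2.1] q [-30.  38.  83.   0.  59. -34.]
```

Three millimetres left: set it down, release, and rise.

Request:
send_rows --steps '[[[0,0,0.06,0,0],[0,0,0.03,0,0],[0,0,0,0,0],[0,0,0,0,0]]]'

```text
time_s: 20.22
ee_pos: [622.5, -342.1, 33.2]
ee_rot: [179.9, 0.0, 94.6]
force: [0.1, -0.5, 2.2]
gripper_width: 25.7
gripper_force: 35.0
```

Request:
send_rows --steps '[[[0,0,0,0,0.4],[0,0,0,0,0.7],[0,0,0,0,0.8],[0,0,0,0,0.8],[0,0,0,0,0.8]]]'

```text
time_s: 20.63
ee_pos: [622.0, -341.7, 32.2]
ee_rot: [-180.0, -0.0, 94.6]
force: [0.2, -0.9, 0.2]
gripper_width: 56.3
gripper_force: 0.0
```

Request:
send_rows --steps '[[[0,0,0,0,0.8],[0,0,0,0,0.8],[0,0,0,0,0.8],[0,0,-0.5,0,0.8],[0,0,-0.9,0,0.8]]]'

```text
time_s: 21.05
ee_pos: [619.2, -340.1, 83.8]
ee_rot: [-179.5, -0.3, 94.6]
force: [-0.1, 0.3, 0.1]
gripper_width: 73.1
gripper_force: 0.0
```

Request:
send_rows --steps '[[[0,0,-0.9,0,0.8],[0,0,-0.9,0,0.8],[0,0,-0.9,0,0],[0,0,0,0,0],[0,0,0,0,0]]]'

```text
time_s: 21.47
ee_pos: [623.2, -342.4, 199.6]
ee_rot: [179.7, 0.2, 94.6]
force: [0.7, -0.5, -1.0]
gripper_width: 56.0
gripper_force: 0.0
```

Run:
```python
from h import *
st()
```

```text
t 21.47 TCP [ 623.2 -342.4  199.6] rot [179.7    0.2   94.58] local [-502.5 -256.7] w 56.0 gf 0.0 F [ 0.7 -0.5 -1. ] q [-30.  31.  71.   0.  78. -34.]
```

Request:
send_rows --steps '[[[0,0,0,0.85,0],[0,0,0,0.85,0],[0,0,0,0.85,0],[0,0,0,0.82,0],[0,0,0,0,0]]]'

```text
time_s: 21.88
ee_pos: [621.2, -341.4, 194.0]
ee_rot: [-179.8, -0.0, 71.3]
force: [-0.2, -0.6, 0.5]
gripper_width: 22.6
gripper_force: 0.0
```

Request:
send_rows --steps '[[[0.4,-0.8,0,0,0],[0.4,-0.8,0,0,0],[0.4,-0.8,0,0,0],[0.4,-0.8,0,0,0],[0.4,-0.8,0,0,0]]]'

```text
time_s: 22.3
ee_pos: [493.8, -213.5, 194.8]
ee_rot: [-179.8, -0.0, 71.5]
force: [0.5, 1.4, -0.1]
gripper_width: 0.4
gripper_force: 0.0
```

Request:
send_rows --steps '[[[0.4,-0.8,0,0,0],[0.4,-0.8,0,0,0],[0.4,-0.8,0,0,0],[0,0,0,0,0],[0,0,0,0,0]]]'

```text
time_s: 22.72
ee_pos: [418.7, -137.7, 195.9]
ee_rot: [-179.9, 0.0, 71.6]
force: [0.9, 0.6, 0.3]
gripper_width: 0.2
gripper_force: 0.0
```

Run:
```python
from h import *
st()
```

```text
t 22.72 TCP [ 418.7 -137.7  195.9] rot [-179.94    0.     71.61] local [-373.6    2.3] w 0.2 gf 0.0 F [0.9 0.6 0.3] q [-20.   7. 108.  -0.  66.  -1.]
```

Request:
send_rows --steps '[[[0,0,0.8,0,0],[0,0,0.9,0,0],[0,0,0.9,0,0],[0,0,0.6,0,0],[0,0,0,0,0]]]'

```text
time_s: 23.13
ee_pos: [417.4, -138.3, 63.7]
ee_rot: [-179.4, -0.0, 71.5]
force: [-0.4, -0.5, -0.1]
gripper_width: 0.7
gripper_force: 0.0
```

Request:
send_rows --steps '[[[0,0,0,0,0],[0,0,0,0,0],[0.2,0,0,0,0],[0.3,0,0,0,0],[0.3,0,0,0,0]]]'

```text
time_s: 23.55
ee_pos: [432.0, -108.7, 70.0]
ee_rot: [179.8, 0.0, 71.4]
force: [-0.7, -3.0, 0.2]
gripper_width: 0.4
gripper_force: 0.8
```

Run:
```python
from h import *
st()
```

```text
t 23.55 TCP [ 432.  -108.7   70. ] rot [1.7977e+02 2.0000e-02 7.1390e+01] local [-341.8   -1.1] w 0.4 gf 0.8 F [-0.7 -3.   0.2] q [-16.  16. 118.  -0.  46.   3.]
```

Request:
send_rows --steps '[[[0.3,0,0,0,0],[0.3,0,0,0,0],[0.3,0,0,0,0],[0.3,0,0,0,0],[0.3,0,0,0,0]]]'

```text
time_s: 23.97
ee_pos: [451.2, -51.3, 70.1]
ee_rot: [179.8, -0.0, 71.5]
force: [0.2, -2.6, -0.6]
gripper_width: 0.7
gripper_force: 1.0
```

Request:
send_rows --steps '[[[0.3,0,0,0,0],[0.3,0,0,0,0],[0.3,0,0,0,0],[0.3,0,0,0,0],[0.2,0,0,0,0]]]'

```text
time_s: 24.38
ee_pos: [469.1, 2.5, 69.8]
ee_rot: [179.8, -0.1, 71.5]
force: [-0.2, -1.9, 0.8]
gripper_width: 0.6
gripper_force: 0.9
```

Run:
```python
from h import *
st()
```

```text
t 24.38 TCP [469.1   2.5  69.8] rot [ 1.798e+02 -6.000e-02  7.145e+01] local [-224.6   -0.8] w 0.6 gf 0.9 F [-0.2 -1.9  0.8] q [ -1.  17. 115.  -0.  47.  17.]
```

Request:
send_rows --steps '[[[0.25,0,0,0,0],[0.2,0,0,0,0],[0.1,0,0,0,0],[0.0,0,0,0,0],[0.0,0,0,0,0]]]'

```text
time_s: 24.8
ee_pos: [474.2, 22.6, 68.2]
ee_rot: [-180.0, -0.0, 71.4]
force: [-0.0, -1.3, -0.2]
gripper_width: 0.6
gripper_force: 0.0
```

Request:
send_rows --steps '[[[0.05,0,0,0,0],[0.05,0,0,0,0],[0.0,0,0,0,0],[0.0,0,0,0,0]]]'

```text
time_s: 25.13
ee_pos: [475.5, 26.0, 68.2]
ee_rot: [-180.0, -0.0, 71.4]
force: [-1.0, -0.2, -0.8]
gripper_width: 0.3
gripper_force: 0.2
```

Run:
```python
from h import *
st()
```

```text
t 25.13 TCP [475.5  26.   68.2] rot [-179.97   -0.     71.38] local [-200.2    0.5] w 0.3 gf 0.2 F [-1.  -0.2 -0.8] q [  2.  18. 114.   0.  48.  20.]
```

Request:
send_rows --steps '[[[0.06,0,0,0,0],[0,0,0,0,0],[0,0,0,0,0]]]'

```text
time_s: 25.38
ee_pos: [476.1, 27.8, 68.2]
ee_rot: [-180.0, 0.1, 71.4]
force: [-2.1, -4.3, -0.1]
gripper_width: 0.5
gripper_force: 2.3
```

Request:
send_rows --steps '[[[0.06,0,0,0,0],[0,0,0,0,0],[0,0,0,0,0]]]'

```text
time_s: 25.63
ee_pos: [476.1, 28.0, 68.3]
ee_rot: [-180.0, 0.3, 71.5]
force: [-2.6, -13.1, 2.2]
gripper_width: 0.5
gripper_force: 6.7
```

Run:
```python
from h import *
st()
```

```text
t 25.63 TCP [476.1  28.   68.3] rot [-179.96    0.32   71.54] local [-198.2    0.6] w 0.5 gf 6.7 F [ -2.6 -13.1   2.2] q [  2.  18. 114.  -0.  48.  21.]
```

Request:
send_rows --steps '[[[-0.3,0,0,0,0],[-0.5,0,0,0,0],[-0.3,0,-0.3,0,0],[0,0,-0.9,0,0],[0,0,-0.9,0,0]]]'

```text
time_s: 26.05
ee_pos: [462.0, -11.3, 152.3]
ee_rot: [-179.8, -0.0, 71.3]
force: [1.0, -0.1, 0.5]
gripper_width: 0.3
gripper_force: 0.0
```

Request:
send_rows --steps '[[[0,0,-0.9,0,0],[0,0,-0.9,0,0],[-0.7,0,0,0,0],[-0.7,0,0,0,0],[0,0,0,0,0]]]'

```text
time_s: 26.47
ee_pos: [444.7, -66.7, 225.3]
ee_rot: [179.9, 0.0, 71.2]
force: [-1.4, 0.6, -0.4]
gripper_width: 0.6
gripper_force: 0.0
```

Request:
send_rows --steps '[[[0,0,0,0,0],[0,0,0,0,0],[0,0,0,0,0]]]'

```text
time_s: 26.72
ee_pos: [445.6, -63.4, 224.1]
ee_rot: [-180.0, -0.1, 71.4]
force: [0.1, 0.2, 0.6]
gripper_width: 0.7
gripper_force: 0.0
```

Run:
```python
from h import *
st();f=grab('scene','scene7');olive(f)
W=cloud(f);z=W[...,2];l=loc(W.reshape(-1,3));zz=z.ravel();ok=~np.isnan(zz)
k=ok&(zz>70)&(zz<100)&(l[:,0]<-133)&(l[:,0]>-330)&(abs(l[:,1])<90);print('handle',np.percentile(l[k],[2,50,98],0).round(1).tolist(),k.sum())
hsv=cv2.cvtColor(f['pixels'],cv2.COLOR_RGB2HSV)
k=(z>40)&(z<90)&(hsv[...,1]>90)&(W[...,0]>540)&(W[...,0]<700)&(W[...,1]>-400)&(W[...,1]<-280)
print('scraper',k.sum(),cv2.minAreaRect(W[k][:,:2].astype(np.float32)),np.percentile(z[k],98))
```

```text
t 26.72 TCP [445.6 -63.4 224.1] rot [-1.7998e+02 -6.0000e-02  7.1430e+01] local [-294.5    0.4] w 0.7 gf 0.0 F [0.1 0.2 0.6] q [-10.   7. 104.   0.  70.   9.]
handle [[-179.3, -66.9], [-171.1, -1.8], [-150.7, 64.5]] 259
scraper 300 ((620.4977416992188, -338.69805908203125), (29.5029296875, 94.52337646484375), 2.7470381259918213) 73.93476439174138
```

View pics/scene7.png

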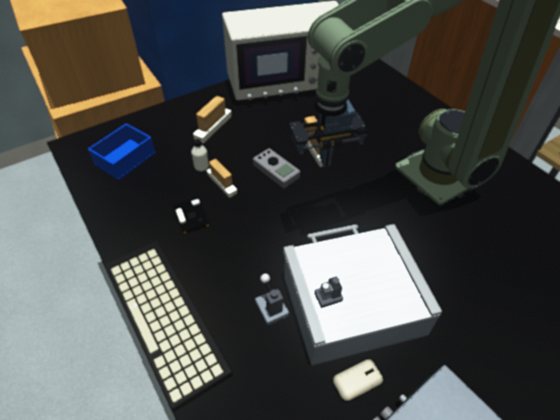

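The drawer is shut: the handle at (335,233) is back where it began. The scraper stands upright at (222,177), the top holds only the positioner at (328,291), and everything else is in place.

```bash
python3 -c "
from workcell import env
print(env.job_done())"
```

```text
the job is handed in; nothing more can be done
None
```

I handed the job in at about 27 s: all three offcuts are in the fully shut drawer, the small scraper stands upright on the bench in its original place, and the positioner and everything else look unmoved in the final picture.

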